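# Lock the yellow paint box at the artist's desk

### The job

Lock the yellow paint box: hold the key that stands in its lid and turn it back and forth until you find the hidden place where the orange-headed lock pin drops into the lid, then let go of the key. Leave the grey box's key as it is.

Things in the scene. Friction and masses are not known exactly. Their poses are not given: they have to be found in the camera images.
- yellow_box: Yellow steel paint box fixed to the desk, 200 (x) x 170 (y) x 90 mm high, origin under its centre, front to -x. On its lid, on the centre line: the key in a 34 mm lock face, 8 mm high, at x -30 mm; the lock pin in its hole at x +40 mm. Under the lid, unseen, the key turns a plate that holds the pin up.
- yellow_bow (a point): Centre of the yellow box's key bow: an upright black slab 36 mm wide (x), 10 thick (y), 32 high (z up); this point is 34 mm above the lid. It turns about the vertical through this point, friction 0.05 N m, and stays in the lock. The pin drops once the key is turned 13 to 66 degrees from its start one way, or 66 to 13 the other (79 in sum); the key stops 26 degrees beyond.
- yellow_pin: The yellow box's lock pin, upright: steel shank 10 mm thick, orange head 20 mm wide and 8 mm high, 39.5 mm overall, origin at its foot. Held up, its foot is 72.5 mm above the box's underside and the head's top 22 mm above the lid; dropped (locked) it sits 9 mm lower, the head close to the lid, and then keeps the key from turning back. It falls by its own weight.
- grey_bow_end (a point): The +x end of the key bow on the other box, 18 mm sideways from that key's axis, half-way up the bow. That box is grey but otherwise the same as the yellow one, with the same black key and orange-headed pin; it is to be left alone.
Mind the look-alikes: they are no part of the job. Leave any green or pink look-alike of the yellow_pin alone.

How it is judged:
By the outcome, as a careful person would: the job done as asked, in the order asked, and still so for the second after the job is handed in, with the robot touching nothing.
It also fails if it takes over 48 s, if anything falls off the work surface, if the arm or the gripper's body presses on something with over 40 N, if the wrist force passes 120 N, or if a joint passes its speed limit or range.

### The arm

A 7-joint arm with a two-finger parallel gripper is mounted at the origin on the work surface. World frame = base frame: x ahead of the robot, y to its left, z up, the work surface at z = 0. Lengths are in mm, angles in rad, forces in N, time in s.
With the tool pointing down it reaches from about 400 to 875 mm from the base axis. Payload 4.4 kg.
Tool frame: the origin (TCP) lies midway between the tips of the shut fingers; the grasp point (between the pads) lies 19 mm behind it; x points along the fingers, z is the direction in which the jaws open and shut, and the axes are right-handed (so a half turn about x gives the same grasp; the last joint's range is limited). The gripper opens to 85 mm and grips with 20 to 120 N. Pads are 22 mm wide; open, the fingers measure 114 mm over their backs; the gripper's body (76 mm by 85 mm) begins 54 mm behind the grasp point. The pads swing forward as they close: fully open they stand 13 mm farther back than shut.
Start: joints at [1.254, 0.628, 0.038, 1.517, -0.027, 0.996, -0.02], TCP at [161.344, -629.671, 231.313] pointing down, gripper open.
Joint ranges: [-3.06, 3.06], [-0.37, 2.12], [-1.25, 1.32], [0.18, 2.47], [-1.1, 4.24], [0.23, 1.98], [-2.94, 2.94]. Speed limits (rad/s): [2.57, 2.57, 3.14, 3.14, 3.14, 3.14, 3.14].

### API

Orientations are given as [roll, pitch, yaw] about the fixed x, y, z axes, in that order (R = Rz(yaw) Ry(pitch) Rx(roll)).
In Python, from cell import ctrl gives the robot as it stands. The module is installed in compiled form; this text tells all that it offers.
- The arm moves only by the tool servo_tool, never from a script. Its argument "rows" is a list of rows, each an object of numbers: "dx", "dy", "dz": the shift along the tool's x, y, z in units of 750 mm (1.0 is 750 mm); "wx", "wy", "wz": the turn, a rotation vector about the tool's x, y, z in units of 6 degrees (1.0 is 6 degrees); "fingers": the closure, from 0 (fully open) to 1 (shut). In form: [{"dx": .., "dy": .., "dz": .., "wx": .., "wy": .., "wz": .., "fingers": ..}, ...]. A call has 1 to 5 rows; each row shifts and turns the commanded pose from where the row before left it, along the tool's axes as they then stand; what a row does not reach is not made up. A row lasts 1/8 s, in which the tool goes at most 62.5 mm and 10.7 degrees, less where a joint would pass 70% of its speed; a pose out of reach is approached as far as the arm can. A call with a number of a shift or a turn outside -1 to 1 is refused whole. A call with a gripper value outside its range is refused whole. The fingers move at their own pace and stop on an object; the grip force is fixed at half the most. Time passes only in rows, so rows that do not move let the fingers close. It gives the time, the measured TCP pose, the force and the opening at its end, in the units of the state.
- ctrl.read_state(): the state, without advancing time (a new reading comes with each control period).
- ctrl.get_image(name): name is "scene" or "top"; returns the picture (480x640x3 uint8, red, green, blue); there is no depth.
- ctrl.camera_info(name): a dict with "fovy" (degrees; the focal length in pixels is half the picture's height over the tangent of half this angle, whatever the lens; pixels are square), "cx", "cy" (the principal point, pixels), "R" (3x3) and "t" (3): a world point X has camera coordinates R X + t. Camera axes: x right, y down, z forward; pixel columns grow to the right and rows downward; lengths in mm; the calibration is good to about 2 mm. A picture is of the moment at which its call begins. camera_info takes no time and is no camera call.
- ctrl.finish_job(): hands the job in, once; it reports no verdict.
Trained networks look in the newest picture that a camera, given by its name, has taken for a name from the list of things; names that differ only in an ending like _2 or _b are one class to them, and where a whole thing is asked for, a point or a joint stands for the part that bears it (a point fixed in the world has none). Each returns a list of dicts, best first, with "conf" (0 to 1); they miss things now and then, are a little off and sometimes report something else, mostly with a low value. They report only what shows in the picture. A call takes as long as a camera call. They do not tell look-alikes from the thing itself.
- ctrl.search_frame(label, camera): "extent" ([centre column, centre row, width, height] in pixels, round what is visible of it).
- ctrl.silhouettes(label, camera): "region" (480x640 bool, what is visible of it) and "extent" ([centre column, centre row, width, height] in pixels, round what is visible of it).
- ctrl.mark_of(label, camera): "point" ([column, row] in pixels: a listed point, or the origin of a listed thing).
The state is a dict: "clock": time; "qpos": joint angles; "qd": joint speeds; "tau": joint torques, N m; "eef_pos": TCP position; "tool_rot": TCP orientation; "force": force on the tool from outside, world axes, zero at the start; "torque": the same for the moment, N m; "width": finger opening in mm.
Only numpy, scipy, OpenCV 4.12 (cv2) and the standard library are available. Lean on these libraries where they do the work, as an engineer would, in place of code of your own. Each camera call takes 0.05 s, during which the arm holds its last target.

## Working session

There is one attempt and no reset: what is moved stays moved. The work goes in short steps, Python scripts to look and compute and a tool call to move; the robot and the scene stay as the last step left them, time stands still between calls to the robot, and variables do not carry over. Pictures are saved under pics/ and viewed, and the job is handed in when it is done.

Besides the shell and the picture viewer there is one more tool, called after "Request:" by a JSON object that holds its "name" and its "arguments", one argument or row to a line. servo_tool: Moves the arm, as the interface text tells. Its arguments: {"type":"object","properties":{"rows":{"type":"array"}},"required":["rows"]}

```bash
mkdir -p pics; cat > h.py <<'E'
import numpy as np, cv2
from cell import ctrl
def cam(n):
    c=ctrl.camera_info(n); f=240/np.tan(np.radians(c["fovy"])/2)
    return f,c["cx"],c["cy"],np.array(c["R"]),np.array(c["t"])
def proj(n,X):
    f,cx,cy,R,t=cam(n); p=R@np.array(X,float)+t; return np.array([cx+f*p[0]/p[2],cy+f*p[1]/p[2]])
def ray(n,uv,z):
    f,cx,cy,R,t=cam(n); d=R.T@np.array([(uv[0]-cx)/f,(uv[1]-cy)/f,1]); o=-R.T@t
    return o+d*(z-o[2])/d[2]
def save(n,name):
    im=ctrl.get_image(n); cv2.imwrite("pics/"+name+".png",im[:,:,::-1]); return im
E
python3 - <<'E'
from h import *
for n in("scene","top"):
    save(n,n+"0"); c=cam(n); print(n,-c[3].T@c[4],c[0],ctrl.camera_info(n))
    for l in("yellow_box","yellow_bow","yellow_pin","grey_bow_end"):
        for m in ctrl.mark_of(l,n): print(l,m)
print(ctrl.read_state())
E
```

```text
scene [ 853.3881723  -408.79765495  641.39098926] 442.01401191838454 {'fovy': 57.00119590595529, 'cx': 320.9090123660866, 'cy': 255.52934269291137, 'R': array([[ 0.83944455,  0.54331881,  0.01172707],
       [ 0.4298609 , -0.65063658, -0.6260125 ],
       [-0.33249431,  0.53054379, -0.77972484]]), 't': array([-501.78622689, -231.29813421, 1000.74025203])}
yellow_box {'point': [224.8, 353.1], 'conf': 0.64}
yellow_bow {'point': [188.3, 303.3], 'conf': 0.5}
yellow_pin {'point': [317.4, 410.5], 'conf': 0.65}
yellow_pin {'point': [262.4, 464.6], 'conf': 0.58}
yellow_pin {'point': [233.4, 345.2], 'conf': 0.48}
grey_bow_end {'point': [321.1, 145.0], 'conf': 0.78}
top [ 525.53864148   -9.77865156 1361.95293985] 615.3296448514016 {'fovy': 42.61503256126025, 'cx': 310.92107412290267, 'cy': 251.3221955307407, 'R': array([[-0.01622055, -0.99948744,  0.0276    ],
       [-0.99734472,  0.01421345, -0.07142472],
       [ 0.07099582, -0.02868526, -0.99706406]]), 't': array([ -38.83900645,  621.5592874 , 1320.36278344])}
yellow_box {'point': [392.6, 278.6], 'conf': 0.78}
yellow_bow {'point': [402.3, 
[... 177 characters left out ...]
ey_bow_end {'point': [202.8, 317.1], 'conf': 0.42}
{'clock': 0.5, 'qpos': array([ 1.25421895,  0.62844216,  0.0384915 ,  1.51740054, -0.02702219,
        0.99628115, -0.01999467]), 'qd': array([ 0.00043851, -0.00262772, -0.00028692,  0.00029777,  0.00036489,
        0.00086764, -0.00058892]), 'tau': array([-8.42882655e-04, -5.62796295e+01,  1.22415584e+00, -1.93602723e+01,
        1.08375851e-02,  2.63254820e-03,  1.81445745e-05]), 'eef_pos': array([ 161.34317761, -629.67315427,  231.28573717]), 'tool_rot': array([1.81329658, 1.57073685, 0.49325276]), 'force': array([-0.84267539,  0.20970595,  0.13829215]), 'torque': array([ 0.04620968,  0.01313932, -0.05008351]), 'width': 85.54672496844948}
```

View pics/scene0.png

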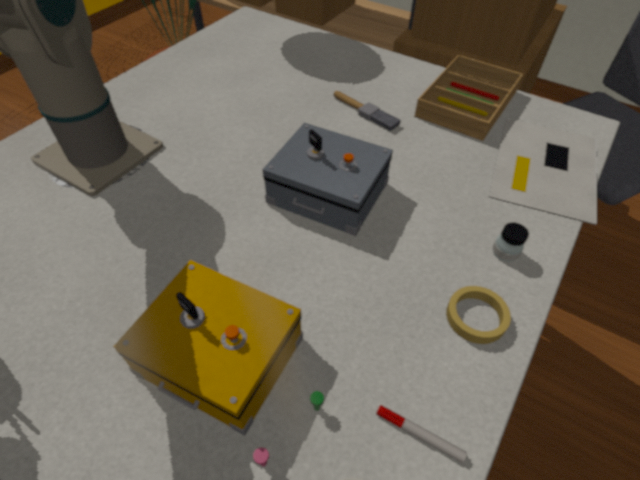

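View pics/top0.png

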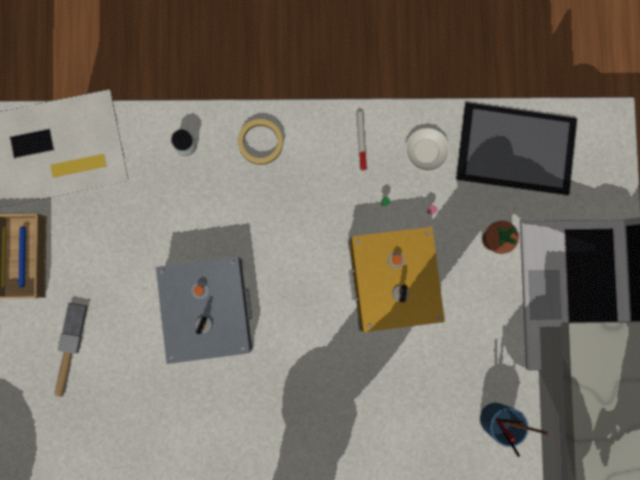

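```bash
python3 - <<'E'
from h import *
from scipy.spatial.transform import Rotation as Ro
# triangulate
def tri(a,b):
    A=[];B=[]
    for n,uv in(("scene",a),("top",b)):
        f,cx,cy,R,t=cam(n); d=R.T@np.array([(uv[0]-cx)/f,(uv[1]-cy)/f,1]);d/=np.linalg.norm(d);o=-R.T@t
        P=np.eye(3)-np.outer(d,d);A.append(P);B.append(P@o)
    return np.linalg.solve(sum(A),sum(B))
print("bow",tri((188.3,303.3),(402.3,296.3)))
print("pin",tri((233.4,345.2),(393.9,259.9)))
print("box",tri((224.8,353.1),(392.6,278.6)))
print(ray("top",(402.3,296.3),124),ray("top",(393.9,259.9),72.5),ray("top",(392.6,278.6),0))
s=ctrl.read_state();print(Ro.from_euler('xyz',s['tool_rot']).as_matrix().round(3))
a=cv2.imread("pics/scene0.png")[250:430,100:300];b=cv2.imread("pics/top0.png")[220:340,340:460]
cv2.imwrite("pics/c1.png",np.hstack([cv2.resize(a,(600,540))[:,:400] if 0 else cv2.resize(a,(400,360)),cv2.resize(b,(360,360),interpolation=2)]))
E
```

```text
bow [ 521.4259244  -227.56192106  118.50794764]
pin [ 595.49644795 -223.80768875   68.18750492]
box [ 561.31536733 -225.84161572    6.85191538]
[ 520.18795116 -228.1463324   124.        ] [ 596.73955975 -221.50751564   72.5       ] [ 559.19913675 -229.43573817    0.        ]
[[ 0.     0.969  0.248]
 [ 0.     0.248 -0.969]
 [-1.     0.    -0.   ]]
```

View pics/c1.png

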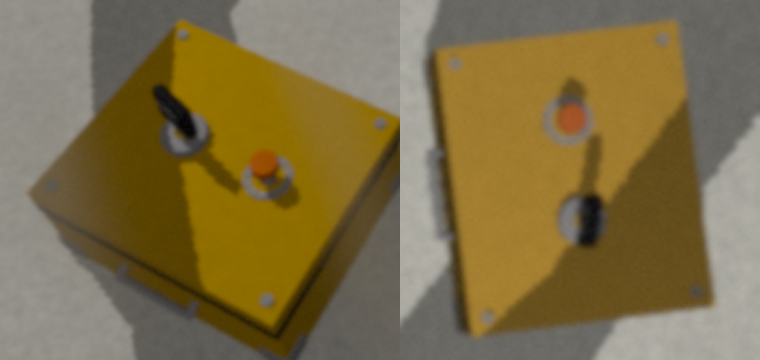

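Candidates: the black keys are yellow box's key at scene (188,303) / top (402,294), and grey box's key at scene (315,142) / top (203,325). The pins are orange on yellow at scene (233,334) / top (396,259), orange on grey at (348,158), loose green at (317,400) and loose pink at (260,456). I choose the key and orange pin on the yellow lid, and the crop confirms them. Next I'll measure the key's pose.

```bash
python3 - <<'E'
from h import *
from scipy.optimize import least_squares
im={n:cv2.imread(f"pics/{n}0.png") for n in("scene","top")}
# lid corners via top color mask
hsv=cv2.cvtColor(im["top"],cv2.COLOR_BGR2HSV)
m=((hsv[...,0]>14)&(hsv[...,0]<28)&(hsv[...,1]>150)).astype(np.uint8); m[:215]=0;m[340:]=0;m[:,:340]=0;m[:,455:]=0
m=cv2.morphologyEx(m,cv2.MORPH_CLOSE,np.ones((15,15)))
c=max(cv2.findContours(m,0,1)[0],key=cv2.contourArea); r=cv2.boxPoints(cv2.minAreaRect(c))
W=np.array([ray("top",p,90) for p in r]);print(W.round(1));print(W[:,:2].mean(0))
for i in range(4):
    d=W[(i+1)%4]-W[i];print(np.hypot(*d[:2]),np.degrees(np.arctan2(d[1],d[0])))
for n in im:
  for s in ctrl.silhouettes("yellow_bow",n): print(n,"yb",s["extent"],s["conf"])
for n,(u,v) in(("top",(402,294)),("scene",(188,305))):
    g=cv2.cvtColor(im[n],cv2.COLOR_BGR2GRAY)[v-25:v+25,u-25:u+25]; print(n,g.min())
    k=(g<28).astype(np.uint8); nn,l,st,ce=cv2.connectedComponentsWithStats(k)
    for j in range(1,nn):
        if st[j,4]>15:
            ys,xs=np.where(l==j);print(st[j],ce[j]+[u-25,v-25],cv2.minAreaRect(np.c_[xs,ys].astype(np.float32)))
a=im["scene"][265:350,145:270];b=im["top"][270:315,380:425]
cv2.imwrite("pics/c2.png",np.hstack([cv2.resize(a,(440,300),interpolation=2),cv2.resize(b,(300,300),interpolation=2)]))
E
```

```text
[[ 645.1 -126.8   90. ]
 [ 663.7 -299.1   90. ]
 [ 467.5 -317.1   90. ]
 [ 450.  -146.5   90. ]]
[ 556.57132288 -222.39249339]
173.30989103492746 -83.81754049948542
197.06705272250306 -174.76757344550583
171.49776984463816 95.86503524733455
196.09523426793825 5.7579989825495135
scene yb [185.9, 305.0, 23.3, 34.3] 0.54
top yb [402.7, 293.1, 11.0, 15.1] 0.45
top 12
[24 17  5 15 51] [403.25490196 292.84313725] ((26.206899642944336, 24.017244338989258), (3.570955991744995, 14.28382396697998), 4.763641834259033)
scene 0
[ 14  13  20  26 172] [187.77906977 305.45930233] ((24.84393310546875, 25.014450073242188), (29.406902313232422, 7.580206871032715), 53.74616622924805)
```

View pics/c2.png

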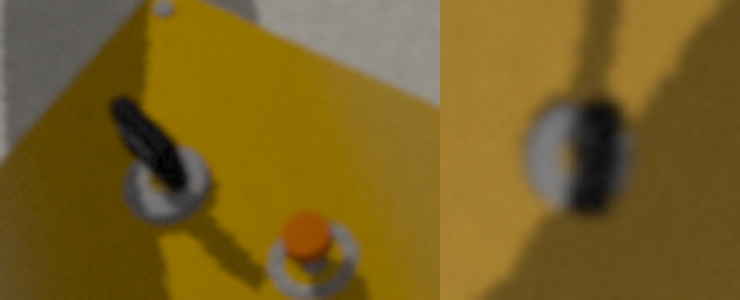

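```bash
python3 - <<'E'
from h import *
from scipy.optimize import minimize
print("face",ray("top",(400.7,293.2),98),ray("scene",(192.4,317.5),98))
im={n:cv2.imread(f"pics/{n}0.png") for n in("scene","top")}
win={"top":(388,278,30,30),"scene":(165,283,45,50)}
S=8
D={}
for n,(u,v,w,h) in win.items():
    g=im[n][v:v+h,u:u+w].max(2).astype(np.float32)  # max channel: black key low
    D[n]=np.clip((75-g)/40,0,1)
def model(p,n):
    x,y,a=p; u,v,w,h=win[n]
    c,s=np.cos(a),np.sin(a)
    P=[]
    for i in(-18,18):
        for j in(-5,5):
            for k in(108,140):
                P.append((proj(n,(x+c*i-s*j,y+s*i+c*j,k))-[u,v]+.5)*S)
    m=np.zeros((h*S,w*S),np.uint8);cv2.fillConvexPoly(m,cv2.convexHull(np.array(P,np.float32)).astype(np.int32),1)
    return cv2.GaussianBlur(cv2.resize(m.astype(np.float32),(w,h),interpolation=cv2.INTER_AREA),(0,0),.8)
for ns in(("scene",),("top",),("scene","top")):
    f=lambda p:sum(((model((p[0],p[1],p[2]/20),n)-D[n])**2).sum() for n in ns)
    best=min((minimize(f,(523,-227,a),method="Nelder-Mead",options=dict(initial_simplex=[(523,-227,a),(529,-227,a),(523,-221,a),(523,-227,a+4)])) for a in(-6,-3,0,3,6)),key=lambda r:r.fun)
    print(ns,best.x[:2],np.degrees(best.x[2]/20),best.fun)
E
```

```text
face [ 526.49161947 -229.59583433   98.        ] [ 531.25785005 -233.24431261   98.        ]Traceback (most recent call last):
  File "<stdin>", line 23, in <module>
  File "<stdin>", line 23, in <genexpr>
    res = _minimize_neldermead(fun, x0, args, callback, bounds=bounds,
                               **options)
    fxc = func(xc)
    fx = function(np.copy(x), *(wrapper_args + args))
  File "<stdin>", line 22, in <lambda>
  File "<stdin>", line 22, in <genexpr>
  File "<stdin>", line 18, in model
  File "h.py", line 7, in proj
    f,cx,cy,R,t=cam(n); p=R@np.array(X,float)+t; return np.array([cx+f*p[0]/p[2],cy+f*p[1]/p[2]])
                ~~~^^^
  File "h.py", line 4, in cam
    c=ctrl.camera_info(n); f=240/np.tan(np.radians(c["fovy"])/2)
ValueError: time passes only in moves, steps and waits
```

```bash
sed -i 's/^def cam/import functools\n@functools.cache\ndef cam/' h.py; cat > fit.py <<'E'
from h import *
from scipy.optimize import minimize
win={"top":(388,278,30,30),"scene":(165,283,45,50)}
S=8
def run(im):
    D={}
    for n,(u,v,w,h) in win.items():
        g=im[n][v:v+h,u:u+w].max(2).astype(np.float32)
        D[n]=np.clip((75-g)/40,0,1)
    def model(p,n):
        x,y,a=p; u,v,w,h=win[n]
        c,s=np.cos(a),np.sin(a)
        P=[(proj(n,(x+c*i-s*j,y+s*i+c*j,k))-[u,v]+.5)*S for i in(-18,18) for j in(-5,5) for k in(108,140)]
        m=np.zeros((h*S,w*S),np.uint8);cv2.fillConvexPoly(m,cv2.convexHull(np.array(P,np.float32)).astype(np.int32),1)
        return cv2.GaussianBlur(cv2.resize(m.astype(np.float32),(w,h),interpolation=cv2.INTER_AREA),(0,0),.8)
    for ns in(("scene",),("top",),("scene","top")):
        f=lambda p:sum(((model((p[0],p[1],p[2]/20),n)-D[n])**2).sum() for n in ns)
        best=min((minimize(f,(523,-227,a),method="Nelder-Mead",options=dict(initial_simplex=[(523,-227,a),(529,-227,a),(523,-221,a),(523,-227,a+4)])) for a in(-8,-4,0,4,8)),key=lambda r:r.fun)
        print(ns,best.x[:2],np.degrees(best.x[2]/20),best.fun)
    p=(best.x[0],best.x[1],best.x[2]/20)
    for n in ns:
        cv2.imwrite(f"pics/fit_{n}.png",cv2.resize(np.hstack([D[n],model(p,n)])*255,None,fx=6,fy=6))
E
python3 -c "
from fit import *
run({n:cv2.imread(f'pics/{n}0.png') for n in('scene','top')})"
```

```text
('scene',) [ 529.18611257 -232.70628973] -16.725231687050655 46.19884490966797
('top',) [ 526.69884823 -229.89546063] -5.5625127152390625 20.10264015197754
('scene', 'top') [ 527.63534344 -231.56834598] -16.892095593115194 80.35360717773438[ WARN:0@1.719] global loadsave.cpp:1063 imwrite_ Unsupported depth image for selected encoder is fallbacked to CV_8U.
```

View pics/fit_scene.png

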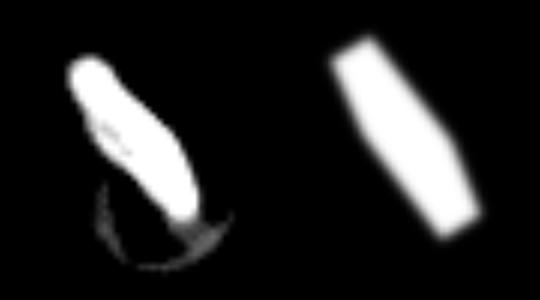

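View pics/fit_top.png

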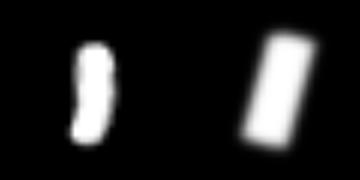

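```bash
sed -i 's/P=\[.*$/P=[(proj(n,(x+c*i*18-s*j,y+s*i*18+c*j,124+k*16))-[u,v]+.5)*S for i,k in zip(np.cos(T),np.sin(T)) for j in(-5,5)]/; s/^S=8/S=8\nT=np.arange(24)*np.pi\/12/' fit.py
python3 -c "
from fit import *
run({n:cv2.imread(f'pics/{n}0.png') for n in('scene','top')})
a=cv2.imread('pics/fit_scene.png');b=cv2.imread('pics/fit_top.png');b=cv2.copyMakeBorder(b,0,a.shape[0]-b.shape[0],0,a.shape[1]-b.shape[1],0)
cv2.imwrite('pics/fit2.png',np.vstack([a,b]))" 2>/dev/null
```

```text
('scene',) [ 527.26687226 -231.80635904] -15.980712249128725 49.58129119873047
('top',) [ 526.31254311 -229.88620532] -5.686070165803506 12.669292449951172
('scene', 'top') [ 526.50588521 -231.27309729] -15.180220648749902 71.51542663574219
```

View pics/fit2.png

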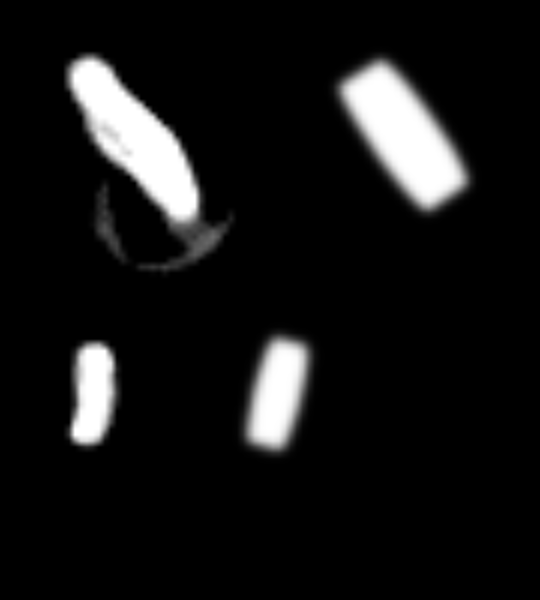

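```bash
cat > fit3.py <<'E'
from h import *
from scipy.optimize import minimize
win={"top":(388,278,30,30),"scene":(165,283,45,50)}
S=8;T=np.arange(32)*np.pi/16
def run(im,angs,e=0.7):
    D={}
    for n,(u,v,w,h) in win.items():
        g=im[n][v:v+h,u:u+w].max(2).astype(np.float32)
        D[n]=np.clip((75-g)/40,0,1)
    D["scene"][36:]=0
    ck=np.sign(np.cos(T))*abs(np.cos(T))**e; sk=np.sign(np.sin(T))*abs(np.sin(T))**e
    def model(x,y,a,th,n,off=(0,0)):
        u,v,w,h=win[n];c,s=np.cos(a),np.sin(a)
        P=[(proj(n,(x+c*i*18-s*j,y+s*i*18+c*j,124+k*16))+off-[u,v]+.5)*S for i,k in zip(ck,sk) for j in(-th,th)]
        m=np.zeros((h*S,w*S),np.uint8);cv2.fillConvexPoly(m,cv2.convexHull(np.array(P,np.float32)).astype(np.int32),1)
        return cv2.GaussianBlur(cv2.resize(m.astype(np.float32),(w,h),interpolation=cv2.INTER_AREA),(0,0),.8)
    for ad in angs:
        o=[]
        for n in win:
            f=lambda p:((model(p[0],p[1],np.radians(ad),4,n)-D[n])**2).sum()
            b=minimize(f,(526,-228),method="Nelder-Mead",options=dict(initial_simplex=[(523,-227),(530,-227),(523,-234)]))
            o+=[n,b.x.round(1),round(b.fun,1)]
        print(ad,*o)
if __name__=="__main__":
    im={n:cv2.imread(f'pics/{n}0.png') for n in('scene','top')}
    run(im,range(-30,16,5)); run(im,range(-30,16,5),1)
E
python3 fit3.py
```

```text
-30 top [ 525.4 -229.7] 32.7 scene [ 527.3 -231.5] 103.1
-25 top [ 526.3 -229.8] 23.9 scene [ 527.3 -231.7] 74.2
-20 top [ 526.3 -230. ] 16.5 scene [ 527.5 -231.9] 41.5
-15 top [ 526.3 -229.8] 10.9 scene [ 527.5 -231.8] 20.5
-10 top [ 526.5 -229.9] 7.8 scene [ 527.1 -231.8] 23.0
-5 top [ 526.4 -229.8] 7.2 scene [ 527.  -231.8] 44.3
0 top [ 526.7 -229.8] 9.8 scene [ 527.  -232.1] 72.9
5 top [ 526.3 -230. ] 14.9 scene [ 526.1 -231.8] 103.8
10 top [ 526.7 -230.2] 21.6 scene [ 527.  -231.8] 132.7
15 top [ 526.5 -230.2] 29.6 scene [ 526.4 -231.3] 162.2
-30 top [ 525.8 -229.9] 31.4 scene [ 526.1 -231.3] 104.4
-25 top [ 526.  -229.9] 22.5 scene [ 526.3 -231.5] 80.2
-20 top [ 526.  -229.8] 15.4 scene [ 527.2 -231.7] 51.8
-15 top [ 526.4 -229.7] 9.8 scene [ 527.6 -232. ] 33.8
-10 top [ 526.2 -229.6] 6.3 scene [ 526.6 -231.7] 33.9
-5 top [ 526.5 -229.7] 5.8 scene [ 526.7 -231.7] 49.5
0 top [ 526.4 -229.7] 8.7 scene [ 527.3 -232.2] 73.1
5 top [ 526.5 -229.7] 13.8 scene [ 527.2 -232. ] 98.2
10 top [ 526.7 -230. ] 20.6 scene [ 525.3 -231.1] 124.4
15 top [ 526.9 -230.6] 28.8 scene [ 526.7 -232. ] 147.9
```

Key pose: axis at about (526.7, -230.6), bow yaw about -11°. I'll start the approach.

Request:
{"name": "servo_tool", "arguments": {
  "rows": [
    {"dx": -0.05, "dy": 0.03, "dz": -0.02, "fingers": 0},
    {"dx": -0.02, "dy": 0.05, "dz": -0.033, "fingers": 0},
    {"dy": 0.05, "dz": -0.033, "fingers": 0},
    {"dy": 0.05, "dz": -0.033, "fingers": 0},
    {"dy": 0.05, "dz": -0.033, "fingers": 0}
  ]
}}

```text
schema error: expected keys dx, dy, dz, wx, wy, wz, fingers
```

Request:
{"name": "servo_tool", "arguments": {
  "rows": [
    {"dy": 0.05, "dz": -0.033, "fingers": 0},
    {"dy": 0.05, "dz": -0.033, "fingers": 0},
    {"dy": 0.05, "dz": -0.033, "fingers": 0},
    {"dy": 0.05, "dz": -0.033, "fingers": 0},
    {"dy": 0.05, "dz": -0.033, "fingers": 0}
  ]
}}

```text
schema error: expected keys dx, dy, dz, wx, wy, wz, fingers
```

Request:
{"name": "servo_tool", "arguments": {
  "rows": [
    {"wx": 0.85, "fingers": 0},
    {"wx": 0.85, "fingers": 0},
    {"wx": 0.85, "fingers": 0},
    {"wx": 0.85, "fingers": 0},
    {"wx": 0.85, "fingers": 0}
  ]
}}

```text
schema error: expected keys dx, dy, dz, wx, wy, wz, fingers
```

```bash
cat > go.py <<'E'
from h import *
import sys
from scipy.spatial.transform import Rotation as Ro
def st(target=None):
    s=ctrl.read_state();R=Ro.from_euler('xyz',s['tool_rot']).as_matrix()
    print("t",round(s['clock'],2),"pos",s['eef_pos'].round(1),"zdir",np.degrees(np.arctan2(R[1,2],R[0,2])).round(2),"xax",R[:,0].round(3),"w",round(s['width'],1),"F",s['force'].round(2),"M",s['torque'].round(3),"q",s['qpos'].round(2))
    if target is not None:
        print("units",(R.T@(np.array(target)-s['eef_pos'])/750).round(4))
    return s,R
if __name__=="__main__": st([float(a) for a in sys.argv[1:4]] if len(sys.argv)>3 else None)
E
python3 go.py 526.7 -230.6 107
```

```text
t 0.6 pos [ 161.3 -629.7  231.3] zdir -75.63 xax [ 0.  0. -1.] w 85.4 F [-0.3  -0.28 -0.65] M [ 0.054  0.021 -0.01 ] q [ 1.25  0.63  0.04  1.52 -0.03  1.   -0.02]
units [ 0.1658  0.6039 -0.3946]
```

All keys are required.

Request:
{"name": "servo_tool", "arguments": {
  "rows": [
    {"dx": -0.05, "dy": 0.03, "dz": -0.02, "wx": 0, "wy": 0, "wz": 0, "fingers": 0},
    {"dx": -0.02, "dy": 0.05, "dz": -0.033, "wx": 0, "wy": 0, "wz": 0, "fingers": 0},
    {"dx": 0, "dy": 0.05, "dz": -0.033, "wx": 0, "wy": 0, "wz": 0, "fingers": 0},
    {"dx": 0, "dy": 0.05, "dz": -0.033, "wx": 0, "wy": 0, "wz": 0, "fingers": 0},
    {"dx": 0, "dy": 0.05, "dz": -0.033, "wx": 0, "wy": 0, "wz": 0, "fingers": 0}
  ]
}}

```text
clock: 1.23
eef_pos: [301.1, -475.3, 284.1]
tool_rot: [0.55, 1.57, -0.77]
force: [0.6, -1.1, -0.6]
width: 85.5
```

Request:
{"name": "servo_tool", "arguments": {
  "rows": [
    {"dx": 0, "dy": 0.05, "dz": -0.033, "wx": 0, "wy": 0, "wz": 0, "fingers": 0},
    {"dx": 0, "dy": 0.05, "dz": -0.033, "wx": 0, "wy": 0, "wz": 0, "fingers": 0},
    {"dx": 0, "dy": 0.05, "dz": -0.033, "wx": 0, "wy": 0, "wz": 0, "fingers": 0},
    {"dx": 0, "dy": 0.05, "dz": -0.033, "wx": 0, "wy": 0, "wz": 0, "fingers": 0},
    {"dx": 0, "dy": 0.05, "dz": -0.033, "wx": 0, "wy": 0, "wz": 0, "fingers": 0}
  ]
}}

```text
clock: 1.85
eef_pos: [452.0, -309.0, 284.1]
tool_rot: [0.657, 1.57, -0.664]
force: [-0.1, -0.8, 0.8]
width: 85.5
```

Request:
{"name": "servo_tool", "arguments": {
  "rows": [
    {"dx": 0, "dy": 0, "dz": 0, "wx": 0.85, "wy": 0, "wz": 0, "fingers": 0},
    {"dx": 0, "dy": 0, "dz": 0, "wx": 0.85, "wy": 0, "wz": 0, "fingers": 0},
    {"dx": 0, "dy": 0, "dz": 0, "wx": 0.85, "wy": 0, "wz": 0, "fingers": 0},
    {"dx": 0, "dy": 0, "dz": 0, "wx": 0.85, "wy": 0, "wz": 0, "fingers": 0},
    {"dx": 0, "dy": 0, "dz": 0, "wx": 0.85, "wy": 0, "wz": 0, "fingers": 0}
  ]
}}

```text
clock: 2.48
eef_pos: [451.1, -310.0, 283.9]
tool_rot: [1.419, 1.571, -0.349]
force: [-1.0, -0.2, -0.2]
width: 85.4
```

```bash
python3 go.py 526.7 -230.6 107
```

```text
t 2.48 pos [ 451.1 -310.   283.9] zdir -101.3 xax [ 0. -0. -1.] w 85.4 F [-0.97 -0.24 -0.22] M [-0.016 -0.074  0.025] q [ 0.48  0.42  0.1   1.74 -0.05  0.98 -1.17]
units [ 0.2359  0.078  -0.1236]
```

Request:
{"name": "servo_tool", "arguments": {
  "rows": [
    {"dx": 0, "dy": 0.026, "dz": -0.041, "wx": 0, "wy": 0, "wz": 0, "fingers": 0},
    {"dx": 0, "dy": 0.026, "dz": -0.041, "wx": 0, "wy": 0, "wz": 0, "fingers": 0},
    {"dx": 0.04, "dy": 0.026, "dz": -0.0416, "wx": 0, "wy": 0, "wz": 0, "fingers": 0},
    {"dx": 0.06, "dy": 0, "dz": 0, "wx": 0, "wy": 0, "wz": 0, "fingers": 0},
    {"dx": 0.06, "dy": 0, "dz": 0, "wx": 0, "wy": 0, "wz": 0, "fingers": 0}
  ]
}}

```text
clock: 3.1
eef_pos: [527.1, -229.8, 162.9]
tool_rot: [1.436, 1.569, -0.328]
force: [0.2, 0.2, -0.2]
width: 85.3
```

Request:
{"name": "servo_tool", "arguments": {
  "rows": [
    {"dx": 0, "dy": 0, "dz": 0, "wx": 0, "wy": 0, "wz": 0, "fingers": 0}
  ]
}}

```text
clock: 3.22
eef_pos: [524.0, -229.2, 161.1]
tool_rot: [-1.756, 1.564, 2.763]
force: [0.2, 0.8, 2.0]
width: 85.1
```

```bash
python3 go.py 526.7 -230.6 107; python3 -c "
from h import *
a=save('scene','s1');b=save('top','t1')
cv2.imwrite('pics/c3.png',np.hstack([cv2.resize(a[200:400,80:320],(480,400)),cv2.resize(b[240:340,350:430],(320,400))])[:,:,::-1])"
```

```text
t 3.23 pos [ 524.  -229.2  161.1] zdir -101.12 xax [-0.007  0.003 -1.   ] w 85.1 F [0.22 0.81 1.97] M [-0.05   0.003  0.008] q [ 0.32  0.61  0.07  1.81 -0.06  0.74 -1.35]
units [0.0721 0.0044 0.0012]
```

View pics/c3.png

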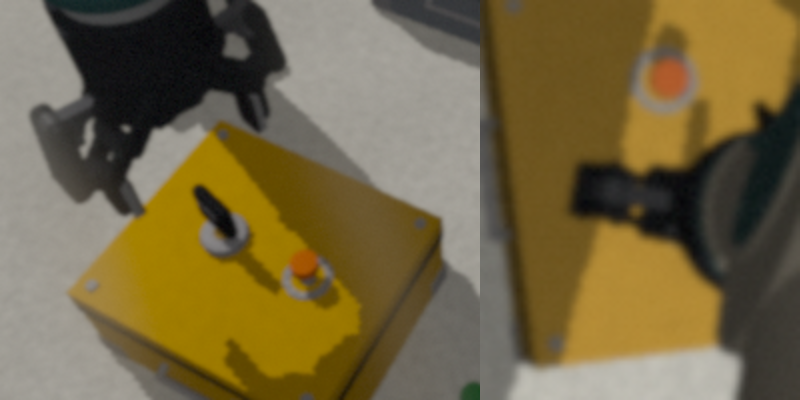

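```bash
python3 go.py 526.7 -230.6 107; python3 -c "
from h import *
for z in(161,174):print(proj('scene',(524,-229.2,z)))"
```

```text
t 3.33 pos [ 527.  -230.8  164.9] zdir -101.15 xax [ 0.001 -0.    -1.   ] w 85.3 F [ 0.55 -0.95  0.48] M [-0.059 -0.005  0.023] q [ 0.32  0.6   0.07  1.8  -0.06  0.74 -1.35]
units [ 0.0771 -0.0006 -0.0002]
[180.10744237 287.79053125]
[177.71857783 282.04573806]
```

Request:
{"name": "servo_tool", "arguments": {
  "rows": [
    {"dx": 0.03, "dy": 0, "dz": 0, "wx": 0, "wy": 0, "wz": 0, "fingers": 0},
    {"dx": 0.03, "dy": 0, "dz": 0, "wx": 0, "wy": 0, "wz": 0, "fingers": 0},
    {"dx": 0.017, "dy": 0, "dz": 0, "wx": 0, "wy": 0, "wz": 0, "fingers": 0},
    {"dx": 0, "dy": 0, "dz": 0, "wx": 0, "wy": 0, "wz": 0, "fingers": 0},
    {"dx": 0, "dy": 0, "dz": 0, "wx": 0, "wy": 0, "wz": 0, "fingers": 0}
  ]
}}

```text
clock: 3.95
eef_pos: [527.3, -230.8, 107.3]
tool_rot: [1.386, 1.568, -0.379]
force: [0.1, 0.2, 0.9]
width: 85.6
```

Request:
{"name": "servo_tool", "arguments": {
  "rows": [
    {"dx": 0, "dy": 0, "dz": 0, "wx": 0, "wy": 0, "wz": 0, "fingers": 0.3},
    {"dx": 0, "dy": 0, "dz": 0, "wx": 0, "wy": 0, "wz": 0, "fingers": 0.5},
    {"dx": 0, "dy": 0, "dz": 0, "wx": 0, "wy": 0, "wz": 0, "fingers": 0.7}
  ]
}}

```text
clock: 4.32
eef_pos: [526.5, -230.4, 106.3]
tool_rot: [1.344, 1.57, -0.421]
force: [-0.2, -0.6, 0.2]
width: 32.4
```

```bash
python3 go.py 526.7 -230.6 107; python3 -c "
from h import *
a=save('scene','s2')
cv2.imwrite('pics/c4.png',cv2.resize(a[220:400,100:320],(660,540))[:,:,::-1])"
```

```text
t 4.33 pos [ 526.5 -230.4  106.3] zdir -101.13 xax [ 0. -0. -1.] w 32.4 F [-0.2  -0.59  0.18] M [-0.004  0.019 -0.001] q [ 0.33  0.69  0.06  1.84 -0.06  0.61 -1.34]
units [-0.0009  0.0003  0.0002]
```

View pics/c4.png

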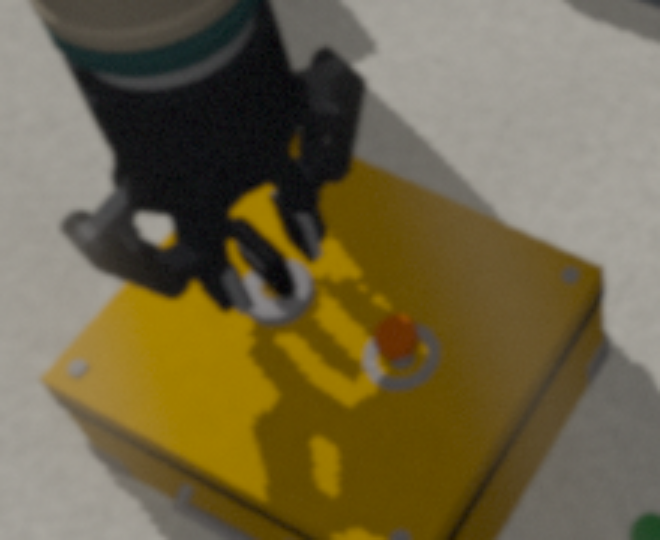

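The key at crop (265,262) sits between the pads, and the pin is up at crop (396,337). Closing on the key.

Request:
{"name": "servo_tool", "arguments": {
  "rows": [
    {"dx": 0, "dy": 0, "dz": 0, "wx": 0, "wy": 0, "wz": 0, "fingers": 0.82},
    {"dx": 0, "dy": 0, "dz": 0, "wx": 0, "wy": 0, "wz": 0, "fingers": 0.9},
    {"dx": 0, "dy": 0, "dz": 0, "wx": 0, "wy": 0, "wz": 0, "fingers": 1},
    {"dx": 0, "dy": 0, "dz": 0, "wx": 0, "wy": 0, "wz": 0, "fingers": 1}
  ]
}}

```text
clock: 4.88
eef_pos: [526.1, -231.2, 106.2]
tool_rot: [0.109, 1.57, -1.656]
force: [-2.1, -3.4, 2.5]
width: 8.9
```

```bash
python3 go.py 526.7 -230.6 107
```

```text
t 4.88 pos [ 526.1 -231.2  106.2] zdir -101.17 xax [-0.    -0.001 -1.   ] w 8.9 F [-2.13 -3.39  2.51] M [-0.67   0.321  0.018] q [ 0.33  0.69  0.06  1.84 -0.06  0.61 -1.34]
units [-0.0011  0.0006 -0.001 ]
```

```bash
cat > pin.py <<'E'
from h import *
from go import st
import sys
st([526.5,-230.8,107])
a=ctrl.get_image("scene"); hsv=cv2.cvtColor(a,cv2.COLOR_RGB2HSV)
m=(hsv[...,0]<13)&(hsv[...,1]>200)&(hsv[...,2]>70); m[:290]=0;m[380:]=0;m[:,:200]=0;m[:,280:]=0
ys,xs=np.where(m);print("pin px",len(xs),xs.mean().round(2),ys.mean().round(2))
cv2.imwrite(f"pics/{sys.argv[1]}.png",cv2.resize(a[220:400,100:320],(660,540))[:,:,::-1])
E
python3 pin.py p0; python3 -c "
from h import *
p=[proj('scene',(596.5,-223,z)) for z in(112,103)];print(p)"
```

```text
t 4.88 pos [ 526.1 -231.2  106.2] zdir -101.17 xax [-0.    -0.001 -1.   ] w 8.9 F [-2.13 -3.39  2.51] M [-0.67   0.321  0.018] q [ 0.33  0.69  0.06  1.84 -0.06  0.61 -1.34]
units [-0.0011  0.0004 -0.0006]
pin px 6 233.0 333.33
[array([231.35754077, 329.66592813]), array([232.32109288, 332.92884979])]
```

Request:
{"name": "servo_tool", "arguments": {
  "rows": [
    {"dx": 0, "dy": 0, "dz": 0, "wx": -0.3, "wy": 0, "wz": 0, "fingers": 1},
    {"dx": 0, "dy": 0, "dz": 0, "wx": -0.5, "wy": 0, "wz": 0, "fingers": 1},
    {"dx": 0, "dy": 0, "dz": 0, "wx": -0.5, "wy": 0, "wz": 0, "fingers": 1},
    {"dx": 0, "dy": 0, "dz": 0, "wx": -0.5, "wy": 0, "wz": 0, "fingers": 1},
    {"dx": 0, "dy": 0, "dz": 0, "wx": 0, "wy": 0, "wz": 0, "fingers": 1}
  ]
}}

```text
clock: 5.55
eef_pos: [526.1, -231.5, 106.2]
tool_rot: [-0.043, 1.57, -1.618]
force: [-2.2, -4.5, 1.5]
width: 9.4
```

```bash
python3 pin.py p1
```

```text
t 5.55 pos [ 526.1 -231.5  106.2] zdir -90.26 xax [-0.    -0.001 -1.   ] w 9.4 F [-2.25 -4.49  1.52] M [-1.077e+00  4.370e-01  1.000e-03] q [ 0.36  0.69  0.    1.84 -0.    0.61 -1.21]
units [-0.001   0.0006 -0.0009]
pin px 7 234.29 333.57
```

View pics/p1.png

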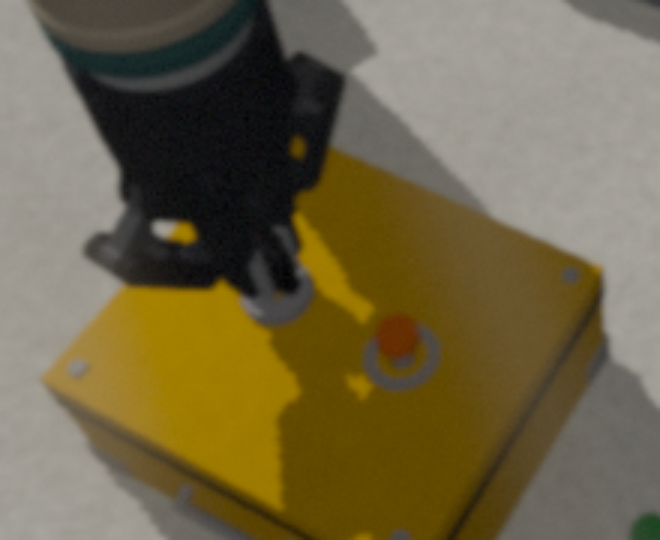

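Pin head at crop (396,337), still up with its shank visible. I'll keep turning.

```bash
sed -i 's/^m=(hsv.*$/m=(a[...,0].astype(int)-a[...,1]>60)\&(hsv[...,0]<14); m[:290]=0;m[380:]=0;m[:,:200]=0;m[:,280:]=0/' pin.py; python3 pin.py p1b | tail -1
```

```text
pin px 0 nan nanpin.py:7: RuntimeWarning: Mean of empty slice.
  ys,xs=np.where(m);print("pin px",len(xs),xs.mean().round(2),ys.mean().round(2))
  ret = ret.dtype.type(ret / rcount)
```

Request:
{"name": "servo_tool", "arguments": {
  "rows": [
    {"dx": 0, "dy": 0, "dz": 0, "wx": -0.4, "wy": 0, "wz": 0, "fingers": 1},
    {"dx": 0, "dy": 0, "dz": 0, "wx": -0.5, "wy": 0, "wz": 0, "fingers": 1},
    {"dx": 0, "dy": 0, "dz": 0, "wx": -0.5, "wy": 0, "wz": 0, "fingers": 1},
    {"dx": 0, "dy": 0, "dz": 0, "wx": -0.3, "wy": 0, "wz": 0, "fingers": 1},
    {"dx": 0, "dy": 0, "dz": 0, "wx": 0, "wy": 0, "wz": 0, "fingers": 1}
  ]
}}

```text
clock: 6.28
eef_pos: [526.1, -231.7, 106.2]
tool_rot: [-0.214, 1.569, -1.612]
force: [-1.6, -5.9, 1.2]
width: 9.0
```

```bash
python3 pin.py p2
```

```text
t 6.28 pos [ 526.1 -231.7  106.2] zdir -80.07 xax [-0.    -0.001 -1.   ] w 9.0 F [-1.56 -5.87  1.2 ] M [-1.082  0.427  0.014] q [ 0.39  0.69 -0.04  1.84  0.05  0.61 -1.08]
units [-0.0011  0.0007 -0.0011]
pin px 0 nan nanpin.py:7: RuntimeWarning: Mean of empty slice.
  ys,xs=np.where(m);print("pin px",len(xs),xs.mean().round(2),ys.mean().round(2))
  ret = ret.dtype.type(ret / rcount)
```

Request:
{"name": "servo_tool", "arguments": {
  "rows": [
    {"dx": 0, "dy": 0, "dz": 0, "wx": -0.4, "wy": 0, "wz": 0, "fingers": 1},
    {"dx": 0, "dy": 0, "dz": 0, "wx": -0.5, "wy": 0, "wz": 0, "fingers": 1},
    {"dx": 0, "dy": 0, "dz": 0, "wx": -0.5, "wy": 0, "wz": 0, "fingers": 1},
    {"dx": 0, "dy": 0, "dz": 0, "wx": -0.3, "wy": 0, "wz": 0, "fingers": 1},
    {"dx": 0, "dy": 0, "dz": 0, "wx": 0, "wy": 0, "wz": 0, "fingers": 1}
  ]
}}

```text
clock: 6.95
eef_pos: [526.2, -232.0, 106.2]
tool_rot: [-0.284, 1.569, -1.503]
force: [-2.0, -5.9, 1.6]
width: 8.8
```

```bash
python3 pin.py p3
```

```text
t 6.95 pos [ 526.2 -232.   106.2] zdir -69.89 xax [ 0.    -0.002 -1.   ] w 8.8 F [-2.04 -5.89  1.58] M [-1.263  0.352  0.05 ] q [ 0.43  0.69 -0.09  1.84  0.11  0.62 -0.95]
units [-0.001   0.001  -0.0013]
pin px 0 nan nanpin.py:7: RuntimeWarning: Mean of empty slice.
  ys,xs=np.where(m);print("pin px",len(xs),xs.mean().round(2),ys.mean().round(2))
  ret = ret.dtype.type(ret / rcount)
```

View pics/p3.png

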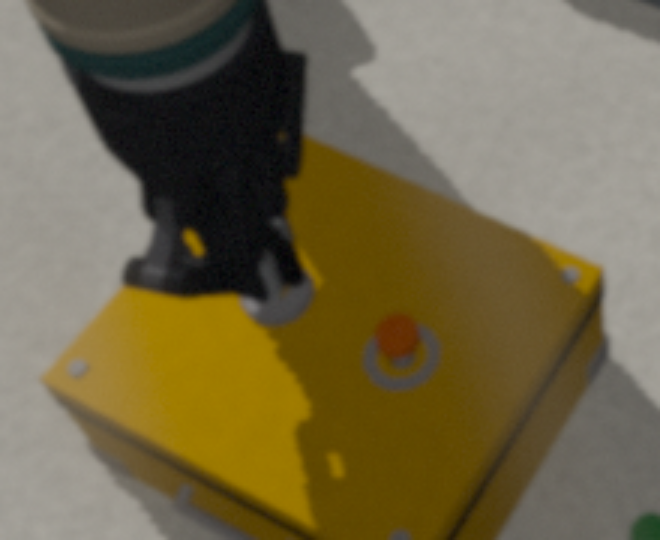

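Pin still up at crop (398,337), with the key turned 31° so far. I'll fix the pin metric.

```bash
python3 -c "
import cv2
a=cv2.imread('pics/p3.png');print(a[300:370:10,398,::-1].tolist())"
sed -i 's/^m=(a.*$/m=(a[...,1]*2.0<a[...,0])\&(a[...,0]>70); m[:290]=0;m[380:]=0;m[:,:200]=0;m[:,280:]=0/' pin.py; python3 pin.py p3b | tail -1
```

```text
[[99, 75, 4], [98, 69, 1], [100, 46, 1], [101, 46, 6], [102, 48, 2], [99, 47, 3], [75, 57, 47]]
pin px 121 231.98 331.68
```

Request:
{"name": "servo_tool", "arguments": {
  "rows": [
    {"dx": 0, "dy": 0, "dz": 0, "wx": -0.4, "wy": 0, "wz": 0, "fingers": 1},
    {"dx": 0, "dy": 0, "dz": 0, "wx": -0.5, "wy": 0, "wz": 0, "fingers": 1},
    {"dx": 0, "dy": 0, "dz": 0, "wx": -0.5, "wy": 0, "wz": 0, "fingers": 1},
    {"dx": 0, "dy": 0, "dz": 0, "wx": -0.3, "wy": 0, "wz": 0, "fingers": 1},
    {"dx": 0, "dy": 0, "dz": 0, "wx": 0, "wy": 0, "wz": 0, "fingers": 1}
  ]
}}

```text
clock: 7.68
eef_pos: [526.2, -232.2, 106.2]
tool_rot: [-0.409, 1.569, -1.451]
force: [-0.7, -6.4, 1.5]
width: 9.2
```

```bash
python3 pin.py p4
```

```text
t 7.67 pos [ 526.2 -232.2  106.2] zdir -59.69 xax [ 0.    -0.002 -1.   ] w 9.2 F [-0.74 -6.39  1.47] M [-1.308  0.328  0.006] q [ 0.46  0.69 -0.14  1.84  0.16  0.62 -0.83]
units [-0.0011  0.0013 -0.0015]
pin px 125 231.9 331.7
```

Request:
{"name": "servo_tool", "arguments": {
  "rows": [
    {"dx": 0, "dy": 0, "dz": 0, "wx": -0.4, "wy": 0, "wz": 0, "fingers": 1},
    {"dx": 0, "dy": 0, "dz": 0, "wx": -0.5, "wy": 0, "wz": 0, "fingers": 1},
    {"dx": 0, "dy": 0, "dz": 0, "wx": -0.5, "wy": 0, "wz": 0, "fingers": 1},
    {"dx": 0, "dy": 0, "dz": 0, "wx": -0.3, "wy": 0, "wz": 0, "fingers": 1},
    {"dx": 0, "dy": 0, "dz": 0, "wx": 0, "wy": 0, "wz": 0, "fingers": 1}
  ]
}}

```text
clock: 8.35
eef_pos: [526.4, -232.5, 106.2]
tool_rot: [-0.491, 1.568, -1.355]
force: [-0.6, -7.2, 0.0]
width: 9.0
```

```bash
python3 pin.py p5
```

```text
t 8.35 pos [ 526.4 -232.5  106.2] zdir -49.5 xax [ 0.    -0.002 -1.   ] w 9.0 F [-0.59 -7.19  0.01] M [-1.429  0.231  0.034] q [ 0.49  0.69 -0.19  1.84  0.21  0.63 -0.7 ]
units [-0.0011  0.0016 -0.0016]
pin px 117 231.91 331.62
```

View pics/p5.png

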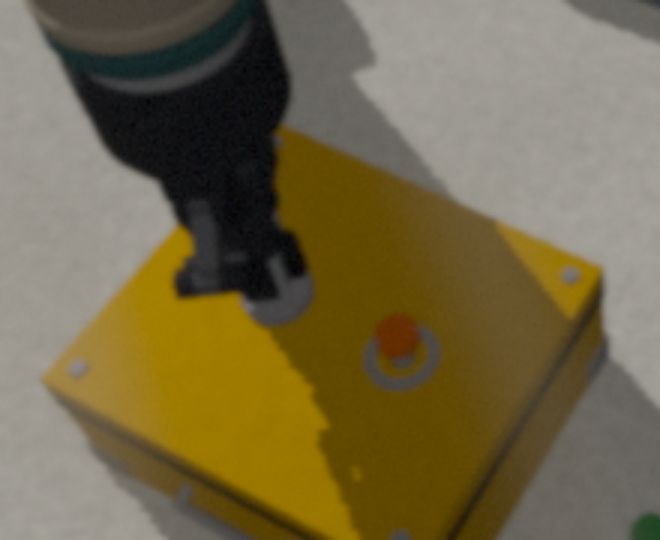

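Request:
{"name": "servo_tool", "arguments": {
  "rows": [
    {"dx": 0, "dy": -0.0016, "dz": 0.0018, "wx": -0.4, "wy": 0, "wz": 0, "fingers": 1},
    {"dx": 0, "dy": 0, "dz": 0, "wx": -0.5, "wy": 0, "wz": 0, "fingers": 1},
    {"dx": 0, "dy": 0, "dz": 0, "wx": -0.5, "wy": 0, "wz": 0, "fingers": 1},
    {"dx": 0, "dy": 0, "dz": 0, "wx": -0.4, "wy": 0, "wz": 0, "fingers": 1},
    {"dx": 0, "dy": 0, "dz": 0, "wx": 0, "wy": 0, "wz": 0, "fingers": 1}
  ]
}}

```text
clock: 9.02
eef_pos: [526.6, -232.8, 106.2]
tool_rot: [-0.066, 1.57, -0.741]
force: [-0.3, -5.0, 1.9]
width: 9.2
```

```bash
python3 pin.py p6
```

```text
t 9.03 pos [ 526.6 -232.8  106.2] zdir -38.69 xax [ 0.001 -0.001 -1.   ] w 9.2 F [-0.34 -5.01  1.9 ] M [-1.077  0.153  0.096] q [ 0.53  0.7  -0.25  1.84  0.27  0.64 -0.56]
units [-0.001   0.002  -0.0017]
pin px 128 230.91 333.8
```

Request:
{"name": "servo_tool", "arguments": {
  "rows": [
    {"dx": 0, "dy": 0, "dz": 0, "wx": -0.3, "wy": 0, "wz": 0, "fingers": 1},
    {"dx": 0, "dy": 0, "dz": 0, "wx": -0.3, "wy": 0, "wz": 0, "fingers": 1},
    {"dx": 0, "dy": 0, "dz": 0, "wx": -0.2, "wy": 0, "wz": 0, "fingers": 1},
    {"dx": 0, "dy": 0, "dz": 0, "wx": -0.2, "wy": 0, "wz": 0, "fingers": 1},
    {"dx": 0, "dy": 0, "dz": 0, "wx": 0, "wy": 0, "wz": 0, "fingers": 1}
  ]
}}

```text
clock: 9.7
eef_pos: [526.7, -232.8, 106.2]
tool_rot: [-0.255, 1.57, -0.826]
force: [-0.8, -4.8, 1.1]
width: 9.1
```

```bash
python3 pin.py p7
```

```text
t 9.7 pos [ 526.7 -232.8  106.2] zdir -32.71 xax [ 0.001 -0.001 -1.   ] w 9.1 F [-0.81 -4.76  1.13] M [-1.167  0.044  0.076] q [ 0.54  0.7  -0.28  1.84  0.3   0.65 -0.48]
units [-0.001   0.0021 -0.0017]
pin px 119 232.56 335.04
```

View pics/p7.png

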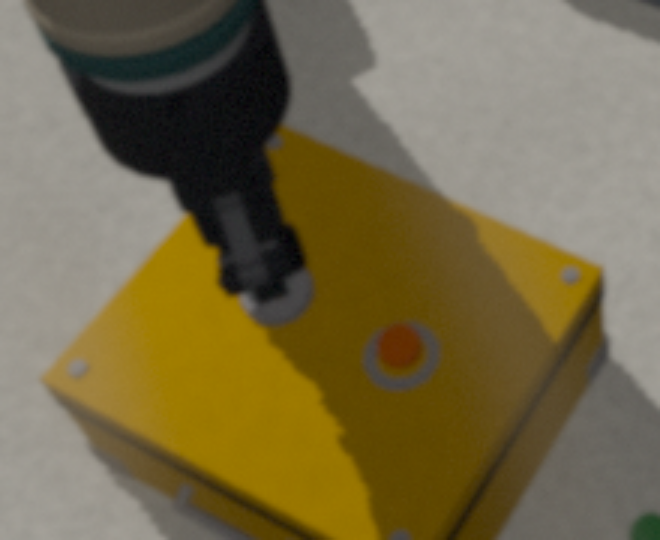

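The pin has dropped: its head moved from row 331.7 to 335.0 (3.3 px predicted for 9 mm), and crop (400,346) shows no shank. I'll let go, opening partway, and rise straight up.

Request:
{"name": "servo_tool", "arguments": {
  "rows": [
    {"dx": 0, "dy": 0, "dz": 0, "wx": 0, "wy": 0, "wz": 0, "fingers": 0.8},
    {"dx": 0, "dy": 0, "dz": 0, "wx": 0, "wy": 0, "wz": 0, "fingers": 0.55},
    {"dx": 0, "dy": 0, "dz": 0, "wx": 0, "wy": 0, "wz": 0, "fingers": 0.55},
    {"dx": 0, "dy": 0, "dz": 0, "wx": 0, "wy": 0, "wz": 0, "fingers": 0.55}
  ]
}}

```text
clock: 10.25
eef_pos: [526.4, -231.7, 106.0]
tool_rot: [2.182, 1.57, 1.611]
force: [0.4, -0.3, -0.3]
width: 38.7
```

```bash
python3 pin.py p8
```

```text
t 10.25 pos [ 526.4 -231.7  106. ] zdir -32.7 xax [-0.  0. -1.] w 38.7 F [ 0.35 -0.28 -0.31] M [ 0.02  -0.011  0.042] q [ 0.54  0.7  -0.28  1.84  0.3   0.65 -0.48]
units [-0.0013  0.001  -0.0005]
pin px 115 232.43 334.88
```

View pics/p8.png

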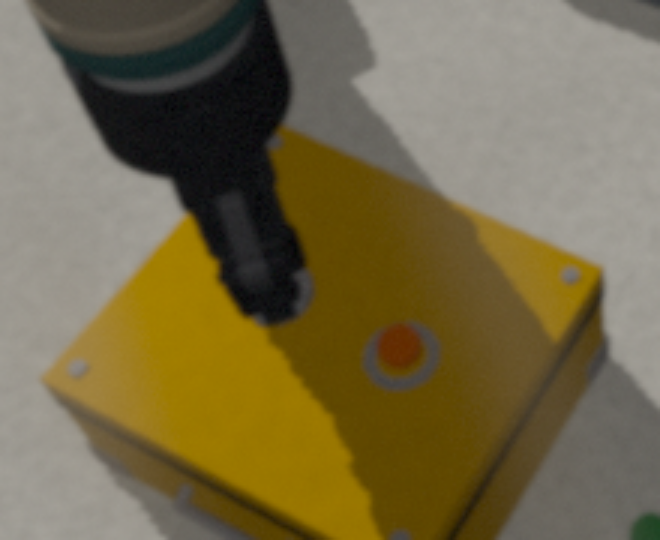

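Fingers are free at 38.7 mm opening with zero force, and the pin is still down. Rising now.

Request:
{"name": "servo_tool", "arguments": {
  "rows": [
    {"dx": -0.015, "dy": 0, "dz": 0, "wx": 0, "wy": 0, "wz": 0, "fingers": 0.55},
    {"dx": -0.04, "dy": 0, "dz": 0, "wx": 0, "wy": 0, "wz": 0, "fingers": 0.55},
    {"dx": -0.05, "dy": 0, "dz": 0, "wx": 0, "wy": 0, "wz": 0, "fingers": 0.55},
    {"dx": -0.05, "dy": 0, "dz": 0, "wx": 0, "wy": 0, "wz": 0, "fingers": 0.55},
    {"dx": -0.03, "dy": 0, "dz": 0, "wx": 0, "wy": 0, "wz": 0, "fingers": 0.55}
  ]
}}

```text
clock: 10.92
eef_pos: [527.1, -232.3, 247.8]
tool_rot: [0.222, 1.567, -0.35]
force: [0.9, -0.5, -0.7]
width: 38.3
```

Request:
{"name": "servo_tool", "arguments": {
  "rows": [
    {"dx": 0, "dy": 0, "dz": 0, "wx": 0, "wy": 0, "wz": 0, "fingers": 0.55},
    {"dx": 0, "dy": 0, "dz": 0, "wx": 0, "wy": 0, "wz": 0, "fingers": 0.55},
    {"dx": 0, "dy": 0, "dz": 0, "wx": 0, "wy": 0, "wz": 0, "fingers": 0.55}
  ]
}}

```text
clock: 11.3
eef_pos: [525.6, -232.0, 243.7]
tool_rot: [-2.97, 1.569, 2.742]
force: [0.0, -0.2, -0.2]
width: 38.5
```

```bash
python3 pin.py p9; python3 -c "
from h import *
save('scene','s9')"
```

```text
t 11.3 pos [ 525.6 -232.   243.7] zdir -32.73 xax [-0.002  0.001 -1.   ] w 38.5 F [ 0.03 -0.18 -0.18] M [ 0.029 -0.005  0.068] q [ 0.59  0.52 -0.35  1.71  0.21  0.95 -0.41]
units [0.1822 0.002  0.0006]
pin px 118 232.6 334.94
```

View pics/p9.png

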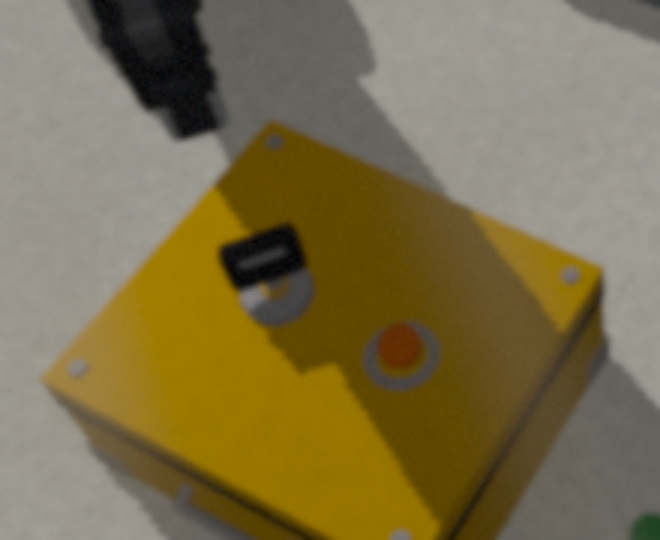

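View pics/s9.png

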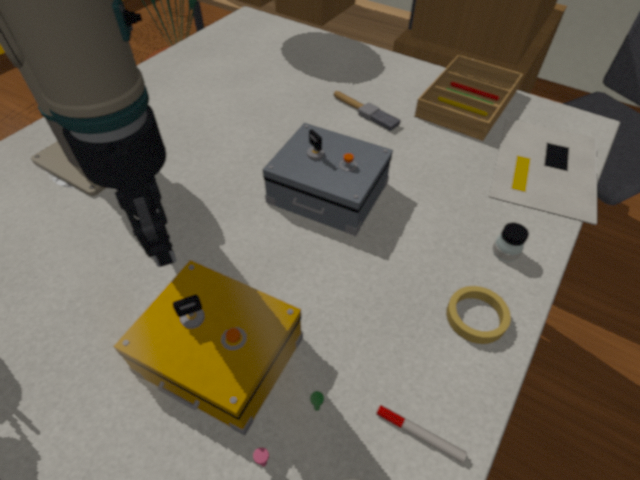

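The key at (188,307) is turned and free, and the yellow box's pin at (233,336) is down. The grey key at (315,143) and the green and pink look-alikes are unmoved. Handing in.

```bash
python3 -c "
from h import *
print(ctrl.finish_job())"
```

```text
the job is handed in; nothing more can be done
None
```

The yellow box looks locked: I gripped its key and turned it one way, anticlockwise seen from above, watching the pin. It began to drop between about 52° and 62° and was fully down by about 68°. I then opened the fingers, rose clear and handed the job in at about 11.3 s of the 48 s allowed.

- **Pin:** in the scene picture the orange head sank 3.3 px, matching the 9 mm drop predicted from the calibration, and no shank shows any more. It stayed there through the release and after the arm had risen. I did not test the lock by turning the key back.
- **Robot:** it stands clear above the box at z ≈ 244 mm, with wrist force about 0. The highest force I read while turning was about 7.5 N.
- **Other things:** the grey box's key and pin and the green and pink look-alikes show where they were at the start.
- **Disagreements:** the two cameras differed by about 2 mm on where the key's axis is. I moved the grip about 2 mm during the turn to ease the side force. My first attempts at a colour mask for tracking the pin found nothing or only a few pixels. I fixed the mask before the pin dropped.

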